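# Set the inspection light and hold the bearing ball tray over it

### The arm

A 7-joint arm with a two-finger parallel gripper is mounted at the origin on a cart in front of the work surface, level with it; the furniture and walls round the work are solid. World frame = base frame: x ahead of the robot, y to its left, z up, the work surface at z = 0. Lengths are in m, angles in degrees, forces in N, time in s.
With the tool pointing down it reaches from about 0.425 to 0.875 m from the base axis. Payload 8.4 kg.
Tool frame: the origin (TCP) lies midway between the tips of the shut fingers; the grasp point (between the pads) lies 19 mm behind it (env.pinch_z is the distance from the TCP to the grasp point, in m); z points along the fingers, y is the line along which they close (so a half turn about z gives the same grasp; the last joint's range is limited). The gripper opens to 85 mm and grips with 20 to 120 N. Pads are 22 mm wide; open, the fingers measure 114 mm over their backs; the gripper's body (76 mm by 85 mm) begins 54 mm behind the grasp point. The pads swing forward as they close: fully open they stand 13 mm farther back than shut.
Start: joints at [-75.756, 19.091, 2.286, 83.961, -0.768, 76.965, -3.352], TCP at [0.222, 0.611, 0.231] pointing down, gripper open.
Joint ranges: [-147.57, 147.57], [-21.85, 119.76], [-74.77, 79.35], [14.55, 137.4], [-85.83, 265.84], [4.83, 119.75], [-152.11, 152.11]. Speed limits (degrees/s): [127.2, 127.2, 159.86, 159.86, 180, 180, 180].

### API

Orientations are given as a 3x3 rotation matrix whose columns are the frame's x, y, z axes.
In Python, from bench import env, grab_frame, camera_model, job_done gives the robot as it stands.
- The arm moves only by the tool carry_out, never from a script. Its argument "series" is a list that holds one entry, the list of rows, each a list of 7 numbers: the turn, a rotation vector about the tool's x, y, z as a fraction of full scale, then the shift along the tool's x, y, z as a fraction of full scale, then the closure, from -1 (fully open) to 1 (shut), so that 0 is half open. A call has exactly 10 rows; each row shifts and turns the commanded pose from where the row before left it, along the tool's axes as they then stand; what a row does not reach is not made up. Full scale, the value 1, is 0.15 m for a shift and 45 degrees for a turn. A row lasts 1/12 s, in which the tool goes at most 41.7 mm and 7.16 degrees, less where a joint would pass 70% of its speed; a pose out of reach is approached as far as the arm can. A call with a number of a shift or a turn outside -1 to 1 is refused whole. A call with a gripper value outside its range is refused whole. The fingers move at their own pace and stop on an object; "squeeze" is the grip in N (left out, the last holds). Time passes only in rows, so rows that do not move let the fingers close, or fill a call up. It gives the time, the measured TCP pose, the force, the opening and the grip force at its end, in the units of the state.
- env.observe(): the state, without advancing time (a new reading comes with each control period).
- grab_frame(name): name is "scene" or "top"; returns (picture, depth): 420x560x3 uint8, red, green, blue; 420x560 float32, m along the optical axis (not along the pixel's ray), 0 where there is no reading.
- camera_model(name): a dict with "camera_matrix" (3x3 intrinsics, pixels), "R" (3x3) and "t" (3): a world point X has camera coordinates R X + t. Camera axes: x right, y down, z forward; pixel columns grow to the right and rows downward; lengths in m; the calibration is good to about 2 mm. A picture is of the moment at which its call begins. camera_model takes no time and is no camera call.
- job_done(): hands the job in; it is judged then, once.
The state is a dict: "t": time; "joint_positions": joint angles; "joint_velocities": joint speeds; "tau": joint torques, N m; "position": TCP position; "orientation": TCP orientation; "force": force on the tool from outside, world axes, zero at the start; "torque": the same for the moment, N m; "grip_width": opening from 0.0 (shut) to 1.0 (fully open); "grasp_force": force on a finger pad.
Only numpy, scipy, OpenCV 4.12 (cv2) and the standard library are available. Lean on these libraries where they do the work, as an engineer would, in place of code of your own. Each camera call takes 0.05 s, during which the arm holds its last target. There are 200 camera calls.

### The job

Slide the dimmer grip of the light plate along its track until its white line is level with the steel pointer. Then pick up the bearing tray by its handle, keeping it level so that the loose ball never leaves its pocket, carry it to the light plate and finish holding it still and level about 8 cm above the middle of the white window: do not put it down or let go. Leave the dimmer at its setting, and leave the small dish and the carton on the bench where they are.

Things in the scene. Friction and masses are not known exactly. Their poses are not given: they have to be found in the camera images.
- light_plate: fixed grey light plate, 200 (its x) x 190 (its y) x 22 mm high, lying on the worktop on either the left or the right; origin at the centre of its underside, x away from the robot (turned up to 0.2 rad), z up. White window 120 x 160 mm in its top; the dimmer track runs along its y, 72 mm in front of its centre (its x = -0.072).
- window (a point): centre of the light plate's white window, on its top face, 24 mm above the worktop
- dimmer_top (a point): centre of the top of the black dimmer grip, 57.5 mm above the worktop. The grip is an upright block 24 (plate x) x 16 (plate y) x 34 mm high standing on the plate, with a white line across its top; it can be pinched from above across its 16 mm width, along the track, or pushed. Axes as the light plate's.
- dimmer (a joint): travel of the dimmer grip along the light plate's +y, in m: 0 at the end of the track at plate y = -0.050, 0.100 at the other end. It stays where it is left; friction about 1.5 N.
- pointer: small fixed steel pointer clip, 10 mm wide and 6 mm high, on top of the light plate just behind the track (plate x = -0.048), its arrow tip towards the track. Origin at the foot of the clip, on the plate's top, on the arrow's centre line; axes as the light plate's. The dimmer is set when the grip's top centre has the same plate y as this origin. It always lies 20 to 90 mm to the +y side of where the grip starts.
- tray: loose aluminium bearing tray, 90 (its x) x 130 (its y) mm, floor 4 mm thick, outer lip 12 mm high, 86 mm high over its handle, about 0.28 kg (hidden scale 0.8 to 1.25). Origin at the centre of its underside, z up. A bail handle spans it along its y: two thin posts at y = +-55 mm and a crossbar with a grey grip in the middle.
- tray_grip (a point): centre of the tray's grey handle grip, 75 mm above the tray's underside: a bar 18 mm wide (tray x), 64 mm long (tray y), 22 mm high. Take it from above with the fingers closing along the tray's x. The mass hangs centrally below it.
- pocket (a point): centre of the floor of the tray's round pocket, 4 mm above the tray's underside: a raised ring, inner diameter 44 mm, rim 5 mm above the floor, straight under the grip
- ball_center (a point): centre of the loose steel ball, diameter 25 mm, 64 g, which rolls freely (up to 12.5 mm from the middle) in the tray's pocket; its top is 29 mm above the tray's underside. A level, gently moved tray keeps it; tilting beyond about 0.9 rad or a hard jerk rolls it out.
- petri_dish: small shallow white dish, 62 mm across, 9 mm high, standing near the middle of the bench; to be left alone. Origin at the centre of its underside.
- filter_box: small upright carton, 48 x 58 x 75 mm high, standing near the middle of the bench between tray and light plate; to be left alone. Origin at the centre of its underside.
Things that resemble listed ones, but are neither listed nor needed, are in the scene too. Leave any yellow look-alike of the tray alone.

How it is judged:
By the outcome, as a careful person would: the job done as asked, in the order asked, and still so for the second after the job is handed in, while the arm keeps its last pose, push and grip.
It also fails if it takes over 59 s, if anything falls off the work surface, if the arm or the gripper's body presses on something with over 40 N, if the wrist force passes 120 N, or if a joint passes its speed limit or range.

## Working session

There is one attempt and no reset: what is moved stays moved. The work goes in short steps, Python scripts to look and compute and a tool call to move; the robot and the scene stay as the last step left them, time stands still between calls to the robot, and variables do not carry over. Pictures are saved under pics/ and viewed, at most 10 in all, crops included, and the job is handed in when it is done.

Besides the shell and the picture viewer there is one more tool, called after "Call:" as name(argument=value, ...) on one line, values as JSON. carry_out: Moves the arm, as the interface text tells. Its arguments: {"type":"object","properties":{"series":{"type":"array"},"squeeze":{"type":"number"}},"required":["series"]}

```bash
mkdir -p pics; ls; python3 - <<'E'
from bench import env, grab_frame, camera_model
import cv2, numpy as np
for n in("top","scene"):
    p,d=grab_frame(n); cv2.imwrite(f"pics/{n}0.png",p[:,:,::-1]); np.savez(f"{n}0.npz",p=p,d=d)
    m=camera_model(n); print(n,m["camera_matrix"],m["R"],m["t"])
s=env.observe(); print(s["t"],s["position"],s["orientation"],s["force"],s["grip_width"],env.pinch_z)
E
```

```text
pics
top [[425.61701976   0.         286.7597133 ]
 [  0.         425.61701976 203.25818037]
 [  0.           0.           1.        ]] [[ 0.0205247  -0.99971477  0.01221136]
 [-0.98267186 -0.02242224 -0.18399255]
 [ 0.18421388 -0.00822336 -0.98285178]] [0.12545597 0.54972296 1.18769907]
scene [[431.52803001   0.         280.11828886]
 [  0.         431.52803001 211.69473742]
 [  0.           0.           1.        ]] [[-0.75926107 -0.65064149  0.01372123]
 [-0.42753283  0.48278832 -0.76428471]
 [ 0.49065089 -0.5861579  -0.64473298]] [0.48280147 0.19178216 1.45152272]
0.1 [0.2214108  0.61069249 0.23051867] [[-9.40134900e-01  3.40802303e-01 -3.99355182e-04]
 [ 3.40802522e-01  9.40133864e-01 -1.39952882e-03]
 [-1.01515315e-04 -1.45184714e-03 -9.99998941e-01]] [-0.44433076  0.19393508  1.14396634] 0.9993387096810387 0.0187
```

View pics/top0.png

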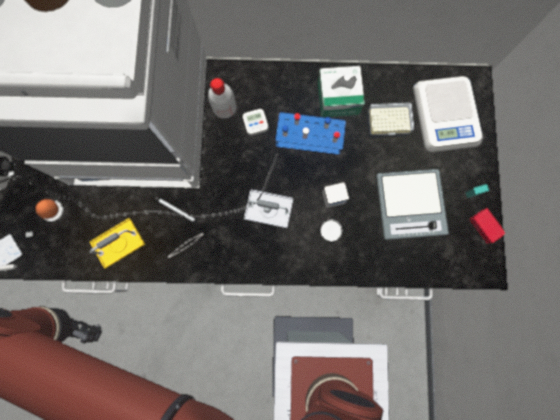

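View pics/scene0.png

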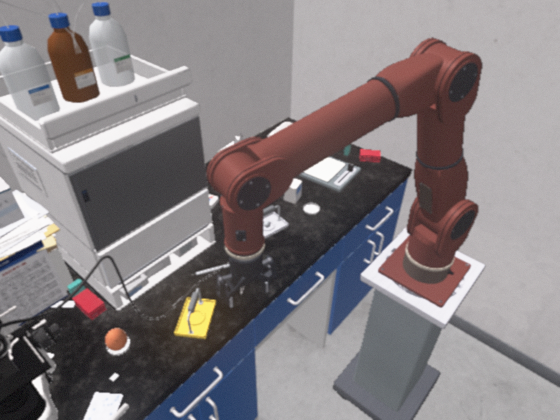

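The top view shows the light plate at about (412,205) with its dimmer near (430,226). The tray is at (270,208), the yellow look-alike at (117,243), the dish at (331,231) and the carton at (336,195). I'll zoom in on the plate and tray.

```bash
cat > h.py <<'E'
import numpy as np, cv2
from bench import env, grab_frame, camera_model
def ray(n,u,v,z):
    m=camera_model(n);R=m["R"];c=-R.T@m["t"]
    d=R.T@np.linalg.inv(m["camera_matrix"])@[u,v,1]
    return c+d*(z-c[2])/d[2]
def proj(n,X):
    m=camera_model(n);q=m["camera_matrix"]@(m["R"]@np.asarray(X)+m["t"]);return q[:2]/q[2]
E
python3 - <<'E'
from h import *
p=np.load("top0.npz")["p"]
a=cv2.resize(p[165:245,372:452],(400,400),interpolation=cv2.INTER_CUBIC)
b=cv2.resize(p[170:250,230:310],(400,400),interpolation=cv2.INTER_CUBIC)
cv2.imwrite("pics/crop0.png",np.hstack([a,b])[:,:,::-1])
E
```

```text
(no output)
```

View pics/crop0.png

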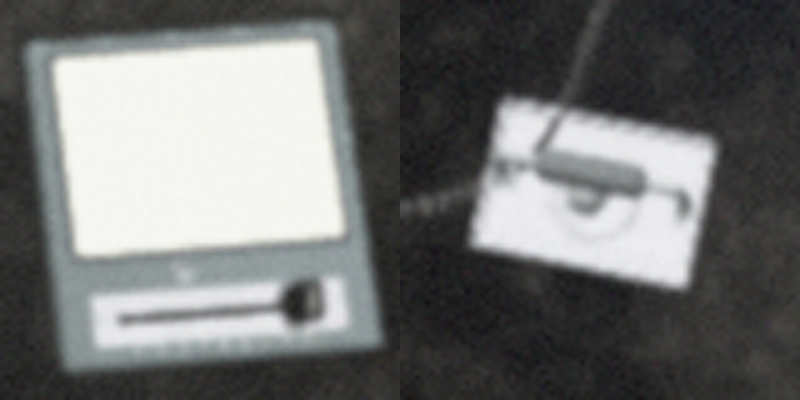

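The crop has the window's centre near px (411,195), the pointer tip near px (408.6,219.4) and the grip near px (432.5,225). The tray's grip is at px (268.5,204). Next I'll measure these.

```bash
cat >> h.py <<'E'
def measure(p,d,n="top"):
    hsv=cv2.cvtColor(p,cv2.COLOR_RGB2HSV)
    def rect(mask,box,z,lab):
        m=np.zeros(mask.shape,np.uint8);u0,v0,u1,v1=box
        m[v0:v1,u0:u1]=mask[v0:v1,u0:u1]*255
        big=cv2.resize(cv2.GaussianBlur(m,(3,3),0),None,fx=4,fy=4,interpolation=cv2.INTER_LINEAR)
        cs,_=cv2.findContours((big>127).astype(np.uint8),cv2.RETR_EXTERNAL,cv2.CHAIN_APPROX_NONE)
        c=max(cs,key=cv2.contourArea)[:,0]/4.-.375
        w=np.array([ray(n,*q,z)[:2] for q in c],np.float32)
        r=cv2.minAreaRect(w*1000); print(lab,"px",c.mean(0).round(1),"c",np.round(r[0],1),"size",np.round(r[1],1),"ang",round(r[2],2))
        return r
    g=p.astype(int).mean(2)
    rect(g>200,(372,165,452,222),.024,"window")
    rect(g>75,(372,165,452,245),.022,"plate")
    rect(g>150,(372,215,452,245),.0225,"track label")
    rect(g<75,(425,216,442,234),.0575,"grip(dark)")
    rect(g>150,(235,180,305,235),.012,"tray lip")
    rect((g<150)&(g>80),(257,196,281,212),.086,"tray grip top")
    rect(g>140,(315,215,345,245),.009,"dish")
    rect(g>110,(320,180,352,212),.075,"box")
E
python3 - <<'E'
from h import *
f=np.load("top0.npz");p,d=f["p"],f["d"]
measure(p,d)
m=camera_model("top")
def pt(u,v):
    z=d[v,u];c=np.linalg.inv(m["camera_matrix"])@[u,v,1]*z;return (m["R"].T@(c-m["t"])).round(4)
for l,(u,v) in dict(window=(411,195),grip=(432,225),gripL=(434,224),pointer=(408,219),traygrip=(269,204),cord=(268,175),chain=(240,212),bench=(350,250),box=(336,194)).items(): print(l,pt(u,v),p[v,u])
print("ptr",ray("top",408.6,219.4,.025))
E
```

```text
window px [411.  194.1] c [ 588.9 -234.5] size [122.2 161.9] ang 5.71
plate px [411.7 203.7] c [ 561.7 -237.1] size [205.5 198.1] ang 5.79
track label px [417.2 225.5] c [ 496.7 -248. ] size [ 59.7 168.9] ang 4.82
grip(dark) px [430.8 225.2] c [ 491.1 -277.2] size [10.8 19.1] ang 87.56
tray lip px [267.9 208.1] c [538.4 191.4] size [132.2  92.7] ang 79.42Traceback (most recent call last):
  File "<stdin>", line 3, in <module>
  File "h.py", line 26, in measure
    rect((g<150)&(g>80),(257,196,281,212),.086,"tray grip top")
    ~~~~^^^^^^^^^^^^^^^^^^^^^^^^^^^^^^^^^^^^^^^^^^^^^^^^^^^^^^^
  File "h.py", line 17, in rect
    w=np.array([ray(n,*q,z)[:2] for q in c],np.float32)
                ~~~^^^^^^^^
  File "h.py", line 4, in ray
    m=camera_model(n);R=m["R"];c=-R.T@m["t"]
ValueError: time passes only in moves, steps and waits
```

```bash
sed -i 's/^def ray/_cm=camera_model\n_C={n:{k:np.array(v) for k,v in _cm(n).items()} for n in("top","scene")}\ncamera_model=_C.get\ndef ray/' h.py
python3 - <<'E'
from h import *
f=np.load("top0.npz");p,d=f["p"],f["d"]
measure(p,d)
m=camera_model("top")
def pt(u,v):
    z=d[v,u];c=np.linalg.inv(m["camera_matrix"])@[u,v,1]*z;return (m["R"].T@(c-m["t"])).round(4)
for l,(u,v) in dict(window=(411,195),grip=(432,225),gripL=(434,224),pointer=(408,219),traygrip=(269,204),cord=(268,175),chain=(240,212),bench=(350,250),box=(336,194)).items(): print(l,pt(u,v),p[v,u])
print("ptr",ray("top",408.6,219.4,.025))
print(p[214:236,400:445].astype(int).mean(2).astype(int)[:, :])
E
```

```text
window px [411.  194.1] c [ 588.9 -234.5] size [122.2 161.9] ang 5.71
plate px [411.7 203.7] c [ 561.7 -237.1] size [205.5 198.1] ang 5.79
track label px [417.2 225.5] c [ 496.7 -248. ] size [ 59.7 168.9] ang 4.82
grip(dark) px [430.8 225.2] c [ 491.1 -277.2] size [10.8 19.1] ang 87.56
tray lip px [267.9 208.1] c [538.4 191.4] size [132.2  92.7] ang 79.42
tray grip top px [267.9 205.6] c [529.  191.7] size [61.2 25.9] ang 82.41
dish px [330.8 230.2] c [476.2   4. ] size [61.8 61.7] ang 64.26
box px [335.8 192.7] c [576.5  -2.4] size [55.4 66.5] ang 14.11
window [ 0.5858 -0.2347  0.0222] [245 246 240]
grip [ 0.4917 -0.2822  0.0556] [52 53 52]
gripL [ 0.4945 -0.2874  0.0576] [115 116 112]
pointer [ 0.5122 -0.2221  0.0264] [180 185 187]
traygrip [0.5377 0.1878 0.0818] [139 143 143]
cord [0.6404 0.1958 0.0103] [65 67 64]
chain [0.526  0.277  0.0017] [54 52 51]
bench [ 4.192e-01 -5.390e-02  2.000e-04] [36 34 35]
box [ 0.5729 -0.0032  0.0729] [246 245 242]
ptr [ 0.51125653 -0.22426368  0.025     ]
[[232 229 228 227 226 226 222 216 207 205 195 188 186 182 180 175 171 169
  163 161 155 155 1
[... 3321 characters left out ...]
4 216 213 212 205 208 204
  195 195 197 194 187 183 183 178 175 178 180 183 172 165 169 175 166 159
  155 154 150 147 150 151 149 151 147]
 [216 214 212 210 209 197 190 192 196 189 182 179 186 183 175 174 187 182
  168 166 175 176 162 161 161 160 156 152 158 164 155 150 154 158 153 147
  146 143 139 138 136 137 134 134 136]
 [183 176 177 177 179 169 163 162 170 169 158 158 162 159 151 156 167 166
  155 153 161 161 156 144 149 148 139 138 139 136 140 134 138 135 129 128
  124 120 113 113 108 111 106 102  99]
 [159 155 154 159 162 157 150 149 158 153 146 142 142 140 137 139 145 143
  137 133 137 139 132 126 125 115 113 112 107 108 103 101  99  97  96  93
   88  86  81  73  76  71  67  66  64]]
```

```bash
python3 - <<'E'
from h import *
p=np.load("top0.npz")["p"]
a=cv2.resize(p[210:240,402:447],(795,530),interpolation=cv2.INTER_NEAREST)
cv2.imwrite("pics/crop1.png",a[:,:,::-1])
E
```

```text
(no output)
```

View pics/crop1.png

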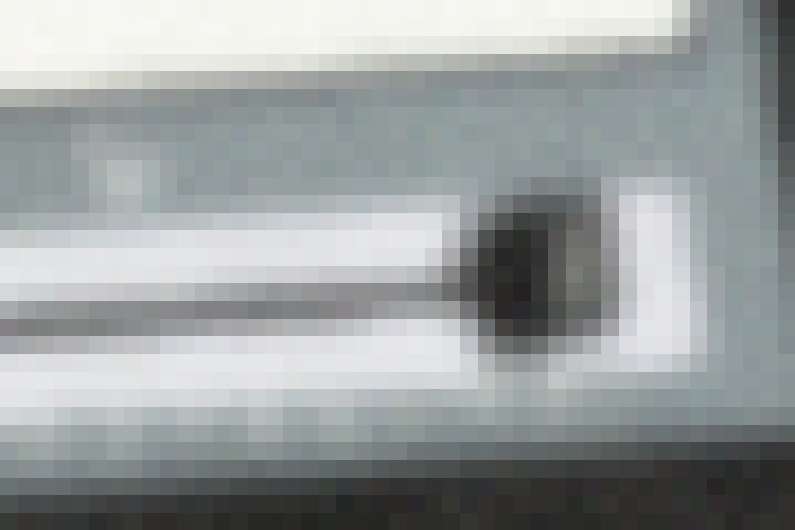

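The crop shows the white line on the grip's top at about px (434.3,223.7), with the dark +y side face left of it. The pointer is at about px (408.5,219.5). Next is the grip-to-pointer geometry.

```bash
python3 - <<'E'
from h import *
m=camera_model("top");print("cam",-m["R"].T@m["t"])
th=np.radians(5.75);ex=np.array([np.cos(th),np.sin(th)]);ey=np.array([-ex[1],ex[0]])
W=np.array([.5889,-.2345])
for l,u,v,z in(("grip",434.3,223.7,.0575),("ptr",408.5,219.5,.025)):
    q=ray("top",u,v,z)[:2]; print(l,q,"rel window x,y",(q-W)@ex,(q-W)@ey)
G=np.array([.5290,.1917]);T=np.array([.5384,.1914])
print("tray ctr/ grip")
s=env.observe();print(s["joint_positions"])
E
```

```text
cam [0.31883168 0.14751308 1.26694509]
grip [ 0.49536636 -0.28833753] rel window x,y -0.09845690613544499 -0.04419569710020045
ptr [ 0.51095076 -0.22395719] rel window x,y -0.0765007729981707 0.018299344903811764
tray ctr/ grip
[-75.75682034  19.12745095   2.28354236  84.00531441  -0.7671473
  76.96584224  -3.35089072]
```

Call:
carry_out(series=[[[0,0,0,-0.191,-0.139,0,-1],[0,0,0,-0.191,-0.139,0,-1],[0,0,0,-0.191,-0.139,0,-1],[0,0,0,-0.191,-0.139,0,-1],[0,0,0,-0.191,-0.139,0,-1],[0,0,0,-0.191,-0.139,0,-1],[0,0,0,-0.191,-0.139,0,-1],[0,0,0,-0.191,-0.139,0,-1],[0,0,0,-0.191,-0.139,0,-1],[0,0,0,-0.191,-0.139,0,-1]]], squeeze=30)

```text
t: 0.93
position: [0.4203, 0.3156, 0.2311]
orientation: [[-0.94, 0.341, -0.0], [0.341, 0.94, -0.0], [0.0, -0.0, -1.0]]
force: [0.6, 1.0, -0.3]
grip_width: 1.002
grasp_force: 0.0
```

Call:
carry_out(series=[[[0,0,0,-0.191,-0.139,0,-1],[0,0,0,-0.191,-0.139,0,-1],[0,0,0,-0.191,-0.139,0,-1],[0,0,0,-0.191,-0.139,0,-1],[0,0,0,-0.083,-0.236,0,-1],[0,0,0,-0.083,-0.236,0,-1],[0,0,0,-0.083,-0.236,0,-1],[0,0,0,-0.083,-0.236,0,-1],[0,0,0,-0.083,-0.236,0,-1],[0,0,0,-0.083,-0.236,0,-1]]])

```text
t: 1.77
position: [0.4963, -0.0271, 0.2312]
orientation: [[-0.94, 0.341, -0.0], [0.341, 0.94, 0.0], [0.0, 0.0, -1.0]]
force: [0.6, -0.3, -0.0]
grip_width: 0.996
grasp_force: 0.0
```

Call:
carry_out(series=[[[0,0,0,-0.083,-0.236,0,-1],[0,0,0,-0.083,-0.236,0,-1],[0,0,0,-0.083,-0.236,0,-1],[0,0,0,-0.083,-0.236,0,-1],[0,0,0,-0.083,-0.236,0,-1],[0,0,0,-0.083,-0.236,0,-1],[0,0,0,-0.083,-0.236,0,-1],[0,0,0,0,0,0,-1],[0,0,0,0,0,0,-1],[0,0,0,0,0,0,-1]]])

```text
t: 2.6
position: [0.4943, -0.2876, 0.2309]
orientation: [[-0.94, 0.341, -0.001], [0.341, 0.94, 0.0], [0.001, 0.0, -1.0]]
force: [-0.4, -0.3, 0.6]
grip_width: 0.998
grasp_force: 0.0
```

Call:
carry_out(series=[[[0,0,0.156,0,0,0,-1],[0,0,0.156,0,0,0,-1],[0,0,0.156,0,0,0,-1],[0,0,0.156,0,0,0,-1],[0,0,0.156,0,0,0,-1],[0,0,0.156,0,0,0,-1],[0,0,0.156,0,0,0,-1],[0,0,0.156,0,0,0,-1],[0,0,0.156,0,0,0,-1],[0,0,0.156,0,0,0,-1]]])

```text
t: 3.43
position: [0.495, -0.2858, 0.2312]
orientation: [[0.005, 1.0, 0.0], [1.0, -0.005, 0.001], [0.001, 0.0, -1.0]]
force: [0.1, 0.1, -0.2]
grip_width: 0.999
grasp_force: 0.0
```

Call:
carry_out(series=[[[0,0,0.156,0,0,0,-1],[0,0,0.156,0,0,0,-1],[0,0,0.156,0,0,0,-1],[0,0,0.156,0,0,0,-1],[0,0,0.156,0,0,0,-1],[0,0,0.156,0,0,0,-1],[0,0,0.156,0,0,0,-1],[0,0,0.156,0,0,0,-1],[0,0,0.156,0,0,0,-1],[0,0,0.156,0,0,0,-1]]])

```text
t: 4.27
position: [0.4951, -0.2858, 0.231]
orientation: [[0.943, 0.334, 0.0], [0.334, -0.943, 0.002], [0.001, -0.002, -1.0]]
force: [0.2, -0.1, -0.5]
grip_width: 0.993
grasp_force: 0.0
```

Call:
carry_out(series=[[[0,0,0.156,0,0,0,-1],[0,0,0.156,0,0,0,-1],[0,0,0,0,0,0.16,-1],[0,0,0,0,0,0.16,-1],[0,0,0,0,0,0.16,-1],[0,0,0,0,0,0.16,-1],[0,0,0,0,0,0.16,-1],[0,0,0,0,0,0,-1],[0,0,0,0,0,0,-1],[0,0,0,0,0,0,-1]]])

```text
t: 5.1
position: [0.4952, -0.2875, 0.1125]
orientation: [[0.995, 0.099, 0.001], [0.099, -0.995, -0.0], [0.001, 0.0, -1.0]]
force: [0.5, -0.0, 1.2]
grip_width: 1.002
grasp_force: 0.0
```

```bash
python3 - <<'E'
from h import *
s=env.observe();print(s["position"],s["orientation"],s["joint_positions"])
E
```

```text
[ 0.49517252 -0.28750346  0.11252959] [[ 9.95067897e-01  9.91916331e-02  9.49053404e-04]
 [ 9.91917302e-02 -9.95068338e-01 -5.56201429e-05]
 [ 9.38855940e-04  1.49484068e-04 -9.99999548e-01]] [-26.61929753  29.19325586  67.57148793 105.439633   -29.69799932
  65.6464586  -33.01962703]
```

Call:
carry_out(series=[[[0,0,0,0,0.005,0.107,-1],[0,0,0,0,0,0.107,-1],[0,0,0,0,0,0.107,-1],[0,0,0,0,0,0.107,-1],[0,0,0,0,0,0.107,-1],[0,0,0,0,0,0,0.5],[0,0,0,0,0,0,1],[0,0,0,0,0,0,1],[0,0,0,0,0,0,1],[0,0,0,0,0,0,1]]], squeeze=30)

```text
t: 5.93
position: [0.4952, -0.2889, 0.0323]
orientation: [[0.995, 0.098, 0.002], [0.098, -0.995, -0.0], [0.002, 0.001, -1.0]]
force: [0.4, 0.4, -0.7]
grip_width: 0.296
grasp_force: 0.0
```

Call:
carry_out(series=[[[0,0,0,0,0,0,1],[0,0,0,0,0,0,1],[0,0,0,0,0,0,1],[0,0,0,0,0,0,1],[0,0,0,0,0,0,1],[0,0,0,0,0,0,1],[0,0,0,0,0,0,1],[0,0,0,0,0,0,1],[0,0,0,0,0,0,1],[0,0,0,0,0,0,1]]])

```text
t: 6.77
position: [0.4951, -0.2889, 0.032]
orientation: [[0.995, 0.098, 0.001], [0.098, -0.995, -0.0], [0.001, 0.0, -1.0]]
force: [-0.4, 0.8, 6.7]
grip_width: 0.181
grasp_force: 33.7
```

```bash
python3 - <<'E'
from h import *
s=env.observe();print(s["position"],s["grip_width"],s["grasp_force"],s["joint_positions"])
g=s["position"][:2]; th=np.radians(5.75);ex=np.array([np.cos(th),np.sin(th)]);ey=np.array([-ex[1],ex[0]])
print((np.array([.51095,-.22396])-g)@ey, (np.array([.51095,-.22396])-g)@ex)
E
```

```text
[ 0.49505541 -0.28885282  0.03203646] 0.1812944118979772 33.65651607513428 [-21.37611006  34.56088747  61.02761217 108.86578468 -35.77278296
  58.20077753 -28.89453151]
0.0629738617395305 0.022316105883504127
```

Call:
carry_out(series=[[[0,0,0,0,-0.06,0,1],[0,0,0,0,-0.06,0,1],[0,0,0,0,-0.06,0,1],[0,0,0,0,-0.06,0,1],[0,0,0,0,-0.06,0,1],[0,0,0,0,-0.06,0,1],[0,0,0,0,-0.06,0,1],[0,0,0,0,0,0,1],[0,0,0,0,0,0,1],[0,0,0,0,0,0,1]]])

```text
t: 7.6
position: [0.4886, -0.2252, 0.0319]
orientation: [[0.995, 0.099, 0.001], [0.099, -0.995, 0.001], [0.001, -0.001, -1.0]]
force: [-2.8, 1.4, 11.7]
grip_width: 0.182
grasp_force: 34.4
```

```bash
python3 - <<'E'
from h import *
s=env.observe();print(s["position"],s["force"])
g=s["position"][:2]; th=np.radians(5.75);ex=np.array([np.cos(th),np.sin(th)]);ey=np.array([-ex[1],ex[0]])
print((np.array([.51095,-.22396])-g)@ey, (np.array([.51095,-.22396])-g)@ex)
E
```

```text
[ 0.48860652 -0.22515317  0.03194292] [-2.77410509  1.42317457 11.67313457]
-0.0010513873002971426 0.022350595470913243
```

Call:
carry_out(series=[[[0,0,0,0,0.007,0,1],[0,0,0,0,0,0,1],[0,0,0,0,0,0,0],[0,0,0,0,0,0,0],[0,0,0,0,0,0,-0.2],[0,0,0,0,0,0,-0.2],[0,0,0,0,0,-0.1,-0.2],[0,0,0,0,0,-0.25,-0.2],[0,0,0,0,0,-0.25,-0.2],[0,0,0,0,0,-0.25,-0.2]]])

```text
t: 8.43
position: [0.4876, -0.227, 0.1596]
orientation: [[0.995, 0.097, -0.002], [0.097, -0.995, -0.0], [-0.002, 0.0, -1.0]]
force: [1.6, 0.5, -0.6]
grip_width: 0.598
grasp_force: 0.0
```

Call:
carry_out(series=[[[0,0,0,0,0,-0.25,-1],[0,0,0,-0.018,-0.253,0,-1],[0,0,0,-0.018,-0.253,0,-1],[0,0,0,-0.018,-0.253,0,-1],[0,0,0,-0.018,-0.253,0,-1],[0,0,0,-0.018,-0.253,0,-1],[0,0,0,-0.018,-0.253,0,-1],[0,0,0,0,0,0,-1],[0,0,0,0,0,0,-1],[0,0,0,0,0,0,-1]]])

```text
t: 9.27
position: [0.4537, -0.0313, 0.1975]
orientation: [[0.995, 0.096, -0.005], [0.096, -0.995, 0.002], [-0.005, -0.002, -1.0]]
force: [-0.4, -0.6, 0.4]
grip_width: 0.994
grasp_force: 0.0
```

```bash
python3 - <<'E'
from h import *
p,d=grab_frame("top");np.savez("top1.npz",p=p,d=d)
ps,ds=grab_frame("scene");np.savez("scene1.npz",p=ps,d=ds)
a=cv2.resize(p[205:240,387:437],(560,392),interpolation=cv2.INTER_CUBIC)
b=cv2.resize(p,(240,180))
im=np.zeros((392,800,3),np.uint8);im[:,:560]=a;im[:180,560:]=b
x=[int(v) for v in proj("scene",[.51,-.22,.03])]
im[190:390,560:800]=cv2.resize(ps[x[1]-25:x[1]+25,x[0]-30:x[0]+30],(240,200),interpolation=cv2.INTER_CUBIC)
cv2.imwrite("pics/chk1.png",im[:,:,::-1])
s=env.observe();print(s["t"],s["position"],s["joint_positions"])
E
```

```text
9.3667 [ 0.45382946 -0.0322221   0.19750825] [-66.85137652 -11.04639638  60.55391302 114.41346755  10.01122657
  71.63885046 -94.58959644]
```

View pics/chk1.png

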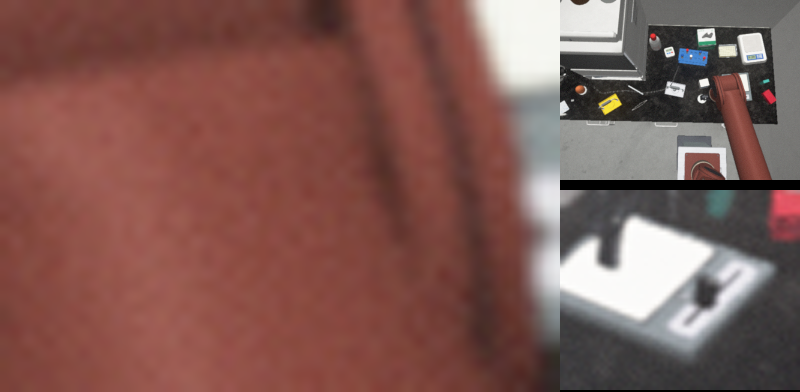

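The arm's elbow blocks the top view. The scene view shows the grip near the middle of the track. I'll turn towards the tray yaw, move off, and look again.

Call:
carry_out(series=[[[0,0,-0.149,0,0,0,-1],[0,0,-0.149,0,0,0,-1],[0,0,-0.149,0,0,0,-1],[0,0,-0.149,0,0,0,-1],[0,0,-0.149,0,0,0,-1],[0,0,-0.149,0,0,0,-1],[0,0,-0.149,0,0,0,-1],[0,0,-0.149,0,0,0,-1],[0,0,-0.149,0,0,0,-1],[0,0,-0.149,0,0,0,-1]]])

```text
t: 10.2
position: [0.4539, -0.0323, 0.1974]
orientation: [[0.296, 0.955, -0.006], [0.955, -0.296, 0.001], [-0.001, -0.006, -1.0]]
force: [0.4, -0.8, 0.5]
grip_width: 0.999
grasp_force: 0.0
```

Call:
carry_out(series=[[[0,0,-0.149,0,0,0,-1],[0,0,0,0,0,0,-1],[0,0,0,0.184,0.029,0,-1],[0,0,0,0.184,0.029,0,-1],[0,0,0,0.184,0.029,0,-1],[0,0,0,0.184,0.029,0,-1],[0,0,0,0.184,0.029,0,-1],[0,0,0,0,0,0,-1],[0,0,0,0,0,0,-1],[0,0,0,0,0,0,-1]]])

```text
t: 11.03
position: [0.4932, 0.083, 0.1993]
orientation: [[0.191, 0.982, -0.009], [0.982, -0.191, -0.002], [-0.003, -0.008, -1.0]]
force: [-1.1, -0.2, -0.1]
grip_width: 1.004
grasp_force: 0.0
```

```bash
cat > look.py <<'E'
import sys
from h import *
k=sys.argv[1]
p,d=grab_frame("top");np.savez(f"top{k}.npz",p=p,d=d)
ps,ds=grab_frame("scene");np.savez(f"scene{k}.npz",p=ps,d=ds)
a=cv2.resize(p[205:240,387:437],(560,392),interpolation=cv2.INTER_CUBIC)
im=np.zeros((392,800,3),np.uint8);im[:,:560]=a;im[:180,560:]=cv2.resize(p,(240,180))
x=[int(v) for v in proj("scene",[.51,-.22,.03])]
im[190:390,560:800]=cv2.resize(ps[x[1]-25:x[1]+25,x[0]-30:x[0]+30],(240,200),interpolation=cv2.INTER_CUBIC)
cv2.imwrite(f"pics/chk{k}.png",im[:,:,::-1])
s=env.observe();print(s["t"],s["position"],s["orientation"],s["joint_positions"])
E
python3 look.py 2
```

```text
11.1333 [0.49299941 0.08332728 0.19966095] [[ 0.19002149  0.98173799 -0.00907493]
 [ 0.98177858 -0.1899978   0.00341335]
 [ 0.0016268  -0.00955818 -0.999953  ]] [-87.99026751   5.35258924  78.85306321 108.9622127   -5.86180519
  70.57880381 -18.13773262]
```

View pics/chk2.png

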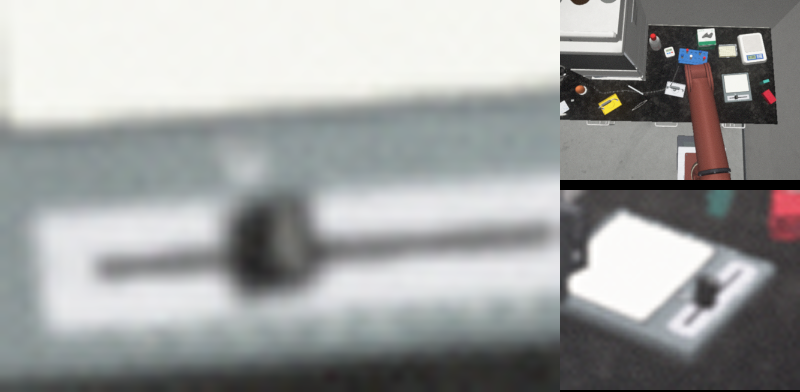

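The top view is now clear. The grip's white line is at about px (412.5,226.2) and the pointer's arrow at about px (408.6,219.4). I'll compute the offset between them.

```bash
python3 - <<'E'
from h import *
p=np.load("top2.npz")["p"].astype(int).mean(2)
print(p[216:234,403:420].astype(int))
th=np.radians(5.75);ex=np.array([np.cos(th),np.sin(th)]);ey=np.array([-ex[1],ex[0]])
W=np.array([.5889,-.2345])
for l,u,v,z in(("line",412.4,226.,.0575),("line old",434.3,223.7,.0575),("ptr",408.5,219.5,.025),("pickup-g",0,0,0)):
    q=ray("top",u,v,z)[:2] if z else np.array([.4876,-.2265]); print(l,q,(q-W)@ex,(q-W)@ey)
E
```

```text
[[137 135 135 141 143 143 143 146 142 142 145 146 143 149 146 147 148]
 [146 142 142 153 158 155 154 152 147 151 152 150 152 153 151 152 153]
 [148 148 151 160 168 170 167 165 154 150 153 147 154 152 155 152 149]
 [148 148 149 158 176 182 186 176 157 153 151 153 155 151 152 151 153]
 [153 150 150 152 174 188 190 172 157 150 151 147 155 160 156 155 157]
 [156 152 153 156 165 172 168 155 143 141 140 146 158 168 176 175 177]
 [167 173 173 171 166 151 133 125 115 113 120 142 178 198 205 204 204]
 [203 208 201 188 162 129  98  83  92 102 102 140 192 220 227 225 227]
 [225 225 218 187 142  94  65  57  81 104 104 130 193 225 227 226 228]
 [227 229 220 184 126  67  52  52  81 111 103 116 168 199 208 207 203]
 [210 206 200 168 112  66  45  47  86 111 106  97 121 144 147 154 148]
 [158 154 147 131  94  56  47  51  78 108 106  88  87 110 122 128 132]
 [125 129 130 121  89  57  37  47  67  89 104  95 115 149 168 177 179]
 [168 173 178 163 125  74  51  47  55  75  90 112 154 195 218 223 222]
 [221 223 224 208 167 111  80  80  89 106 121 153 190 221 228 230 229]
 [230 229 228 222 192 154 132 140 154 160 176 193 215 223 224 222 221]
 [227 224 223 219 204 184 174 183 191 193 199 201 208 210 204 192 194]
 [210 205 197 190 188 183 179 177 181 184 179 177 177 183 182 170 166]]
line [ 0.48729195 -0.22486979] -0.10013198084127849 0.019761671077087806
line old [ 0.49536636 -0.28833753] -0.09845690613544499 -0.04419569710020045
ptr [ 0.51095076 -0.22395719] -0.0765007729981707 0.018299344903811764
pickup-g [ 0.4876 -0.2265] -0.09998880640592075 0.0181087987873106
```

The line and pointer agree to about 1 mm, so the dimmer is set. Next I'll refine the tray's pose.

```bash
python3 - <<'E'
from h import *
f=np.load("top2.npz");p,d=f["p"],f["d"]
g=p.astype(int).mean(2)
m=camera_model("top")
vv,uu=np.mgrid[180:235,235:300]
z=d[180:235,235:300]
c=np.stack([uu,vv,np.ones_like(uu)],-1)@np.linalg.inv(m["camera_matrix"]).T*z[...,None]
X=(c-m["t"])@m["R"]
hi=X[(X[...,2]>.07)&(X[...,2]<.1)]
print(len(hi),hi.mean(0),hi.min(0),hi.max(0)); r=cv2.minAreaRect((hi[:,:2]*1000).astype(np.float32));print(r)
tr=X[(g[180:235,235:300]>150)&(X[...,2]<.03)]
r=cv2.minAreaRect((tr[:,:2]*1000).astype(np.float32));print(r)
try: measure(p,d)
except Exception as e: print(e)
E
```

```text
191 [0.53691485 0.19266405 0.08109385] [0.5245284  0.13653049 0.07008566] [0.55005513 0.24857894 0.09028382]
((537.5986328125, 192.9110870361328), (113.92069244384766, 18.18500518798828), 80.49908447265625)
((540.1732177734375, 191.44676208496094), (130.91998291015625, 94.49911499023438), 79.21675109863281)
window px [411.  194.1] c [ 588.9 -234.7] size [122.2 162.4] ang 5.71
plate px [411.7 203.7] c [ 561.4 -236.9] size [205.4 198.7] ang 5.72
track label px [417.4 225.5] c [ 495.2 -248.3] size [ 60.4 169.4] ang 2.23
max() iterable argument is empty
```

Call:
carry_out(series=[[[0,0,0,0.1,0.02,0,-1],[0,0,0,0.1,0.02,0,-1],[0,0,0,0.1,0.02,0,-1],[0,0,0,0.1,0.02,0,-1],[0,0,0,0.1,0.02,0,-1],[0,0,0,0.1,0.02,0,-1],[0,0,0,0.1,0.02,0,-1],[0,0,0,0,0,0,-1],[0,0,0,0,0,0,-1],[0,0,0,0,0,0,-1]]])

```text
t: 11.97
position: [0.5332, 0.1827, 0.2001]
orientation: [[0.188, 0.982, -0.009], [0.982, -0.188, 0.004], [0.002, -0.009, -1.0]]
force: [-0.2, -0.8, 0.0]
grip_width: 1.001
grasp_force: 0.0
```

```bash
cat > st.py <<'E'
from h import *
s=env.observe();print(s["t"],np.round(s["position"],4),np.round(s["orientation"],4).tolist(),np.round(s["joint_positions"],1),np.round(s["force"],1),s["grip_width"])
E
python3 st.py
```

```text
11.9667 [0.5332 0.1827 0.2001] [[0.1883, 0.9821, -0.0085], [0.9821, -0.1883, 0.0035], [0.0018, -0.009, -1.0]] [-78.6  19.8  68.3 100.7 -19.5  73.2 -16.3] [-0.2 -0.8  0. ] 1.0010124251728527
```

Call:
carry_out(series=[[[-0.0115,-0.0023,0,0.067,0.02,0,-1],[0,0,0,0,0,0.1,-1],[0,0,0,0,0,0.15,-1],[0,0,0,0,0,0.15,-1],[0,0,0,0,0,0.15,-1],[0,0,0,0,0,0.15,-1],[0,0,0,0,0,0.13,-1],[0,0,0,0,0,0.13,-1],[0,0,0,0,0,0,-1],[0,0,0,0,0,0,-1]]])

```text
t: 12.8
position: [0.5377, 0.1929, 0.0552]
orientation: [[0.187, 0.982, -0.001], [0.982, -0.187, -0.003], [-0.003, -0.001, -1.0]]
force: [-0.9, -0.4, 1.0]
grip_width: 0.999
grasp_force: 0.0
```

```bash
python3 st.py
```

```text
12.8 [0.5377 0.1929 0.0552] [[0.1869, 0.9824, -0.0012], [0.9824, -0.1869, -0.0026], [-0.0027, -0.0007, -1.0]] [-70.5  30.2  58.7 108.1 -30.   59.   -9.8] [-0.9 -0.4  1. ] 0.9991988291379474
```

Call:
carry_out(series=[[[0,0,0,0,0,0,0],[0,0,0,0,0,0,0.1],[0,0,0,0,0,0,0.2],[0,0,0,0,0,0,0.3],[0,0,0,0,0,0,0.4],[0,0,0,0,0,0,0.46],[0,0,0,0,0,0,0.52],[0,0,0,0,0,0,0.58],[0,0,0,0,0,0,0.64],[0,0,0,0,0,0,0.7]]], squeeze=45)

```text
t: 13.63
position: [0.538, 0.1932, 0.0554]
orientation: [[0.186, 0.983, -0.0], [0.982, -0.186, -0.002], [-0.002, -0.0, -1.0]]
force: [-2.2, 0.2, 4.9]
grip_width: 0.199
grasp_force: 45.1
```

Call:
carry_out(series=[[[0,0,0,0,0,0,1],[0,0,0,0,0,0,1],[0,0,0,0,0,0,1],[0,0,0,0,0,0,1],[0,0,0,0,0,0,1],[0,0,0,0,0,0,1],[0,0,0,0,0,0,1],[0,0,0,0,0,0,1],[0,0,0,0,0,0,1],[0,0,0,0,0,0,1]]])

```text
t: 14.47
position: [0.538, 0.1932, 0.0554]
orientation: [[0.186, 0.983, -0.001], [0.983, -0.186, -0.002], [-0.002, -0.0, -1.0]]
force: [-2.6, 0.4, 5.0]
grip_width: 0.202
grasp_force: 45.2
```

```bash
python3 st.py
```

```text
14.4667 [0.538  0.1932 0.0554] [[0.1862, 0.9825, -0.0005], [0.9825, -0.1862, -0.0017], [-0.0018, -0.0002, -1.0]] [-70.5  30.2  58.7 108.  -30.   59.   -9.7] [-2.6  0.4  5. ] 0.2022243948879487
```

Call:
carry_out(series=[[[0,0,0,0,0,-0.02,1],[0,0,0,0,0,-0.05,1],[0,0,0,0,0,-0.08,1],[0,0,0,0,0,-0.11,1],[0,0,0,0,0,-0.13,1],[0,0,0,0,0,-0.13,1],[0,0,0,0,0,-0.12,1],[0,0,0,0,0,-0.1,1],[0,0,0,0,0,-0.08,1],[0,0,0,0,0,-0.05,1]]])

```text
t: 15.3
position: [0.5384, 0.1934, 0.1876]
orientation: [[0.186, 0.982, 0.001], [0.982, -0.186, -0.001], [-0.001, 0.001, -1.0]]
force: [0.3, 1.1, -3.4]
grip_width: 0.203
grasp_force: 44.2
```

```bash
python3 - <<'E'
from h import *
p,d=grab_frame("top");ps,_=grab_frame("scene")
cv2.imwrite("pics/lift.png",np.hstack([cv2.resize(p[130:270,200:400],(400,280)),cv2.resize(ps[100:300,150:430],(392,280))])[:,:,::-1])
E
python3 st.py
```

```text
15.4 [0.5385 0.1936 0.1869] [[0.1861, 0.9825, 0.001], [0.9825, -0.1861, -0.0009], [-0.0007, 0.0011, -1.0]] [-78.   21.5  67.2 100.8 -20.8  71.7 -16.2] [-0.4  0.9 -4.3] 0.20596140913312205
```

View pics/lift.png

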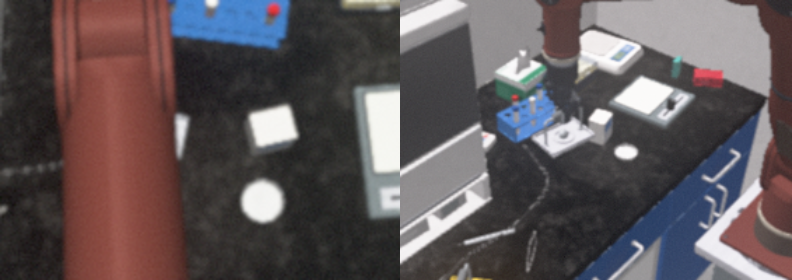

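The tray is lifted level, with the ball inside its ring (scene crop about (565,133)). The dish and carton have not moved.

Call:
carry_out(series=[[[0,0,0,-0.02,0.006,0,1],[0,0,0,-0.04,0.013,0,1],[0,0,0,-0.06,0.019,0,1],[0,0,0,-0.08,0.025,0,1],[0,0,0,-0.1,0.031,0,1],[0,0,0,-0.1,0.031,0,1],[0,0,0,-0.08,0.025,0,1],[0,0,0,-0.06,0.019,0,1],[0,0,0,-0.04,0.013,0,1],[0,0,0,-0.02,0.006,0,1]]])

```text
t: 16.23
position: [0.5491, 0.0984, 0.186]
orientation: [[0.188, 0.982, -0.0], [0.982, -0.188, -0.002], [-0.002, -0.0, -1.0]]
force: [-0.8, -0.2, -3.9]
grip_width: 0.206
grasp_force: 44.2
```

```bash
python3 st.py
```

```text
16.2333 [0.5491 0.0984 0.186 ] [[0.1877, 0.9822, -0.0003], [0.9822, -0.1877, -0.0018], [-0.0018, -0.0, -1.0]] [-71.   19.5  68.7 102.8 -19.1  70.9  -7.9] [-0.8 -0.2 -3.9] 0.2056481510517383
```

Call:
carry_out(series=[[[0,0,0,-0.03,0.009,0,1],[0,0,0,-0.06,0.019,0,1],[0,0,0,-0.09,0.028,0,1],[0,0,0,-0.12,0.038,0,1],[0,0,0,-0.13,0.041,0,1],[0,0,0,-0.13,0.041,0,1],[0,0,0,-0.12,0.038,0,1],[0,0,0,-0.09,0.028,0,1],[0,0,0,-0.06,0.019,0,1],[0,0,0,-0.03,0.009,0,1]]])

```text
t: 17.07
position: [0.5646, -0.0369, 0.1863]
orientation: [[0.188, 0.982, -0.0], [0.982, -0.188, -0.002], [-0.002, 0.0, -1.0]]
force: [-1.1, 1.0, -3.7]
grip_width: 0.196
grasp_force: 44.2
```

```bash
python3 st.py
```

```text
17.0667 [ 0.5646 -0.0369  0.1863] [[0.1884, 0.9821, -0.0003], [0.9821, -0.1884, -0.0025], [-0.0025, 0.0002, -1.0]] [-55.6  20.6  67.8 101.7 -20.   71.3   6.6] [-1.1  1.  -3.7] 0.19637948280811623
```

Call:
carry_out(series=[[[0,0,0,-0.03,0.01,0,1],[0,0,0,-0.06,0.019,0,1],[0,0,0,-0.09,0.029,0,1],[0,0,0,-0.12,0.039,0,1],[0,0,0,-0.13,0.042,0,1],[0,0,0,-0.13,0.042,0,1],[0,0,0,-0.12,0.039,0,1],[0,0,0,-0.09,0.029,0,1],[0,0,0,-0.06,0.019,0,1],[0,0,0,-0.03,0.01,0,1]]])

```text
t: 17.9
position: [0.5816, -0.1704, 0.1864]
orientation: [[0.187, 0.982, -0.001], [0.982, -0.187, -0.003], [-0.003, -0.0, -1.0]]
force: [0.8, 1.0, -4.0]
grip_width: 0.198
grasp_force: 44.2
```

Call:
carry_out(series=[[[0,0,0,-0.02,0.006,0,1],[0,0,0,-0.04,0.013,0.01,1],[0,0,0,-0.06,0.019,0.02,1],[0,0,0,-0.07,0.023,0.03,1],[0,0,0,-0.07,0.023,0.03,1],[0,0,0,-0.06,0.019,0.03,1],[0,0,0,-0.04,0.013,0.03,1],[0,0,0,-0.03,0.01,0.02,1],[0,0,0,-0.01,0.003,0.01,1],[0,0,0,0,0,0,1]]])

```text
t: 18.73
position: [0.5894, -0.2315, 0.1591]
orientation: [[0.186, 0.983, -0.001], [0.983, -0.186, -0.002], [-0.002, -0.001, -1.0]]
force: [0.3, -0.9, -3.7]
grip_width: 0.204
grasp_force: 44.1
```

```bash
python3 st.py
```

```text
18.7333 [ 0.5894 -0.2315  0.1591] [[0.1862, 0.9825, -0.0011], [0.9825, -0.1862, -0.0018], [-0.0019, -0.0008, -1.0]] [-26.6  30.7  60.6  93.8 -27.7  72.1  28.6] [ 0.3 -0.9 -3.7] 0.20402433331812475
```

Call:
carry_out(series=[[[0,0,0,-0.01,0.002,0,1],[0,0,0,-0.01,0.002,0,1],[0,0,0,0,0,0,1],[0,0,0,0,0,0,1],[0,0,0,0,0,0,1],[0,0,0,0,0,0,1],[0,0,0,0,0,0,1],[0,0,0,0,0,0,1],[0,0,0,0,0,0,1],[0,0,0,0,0,0,1]]])

```text
t: 19.57
position: [0.5895, -0.2347, 0.1595]
orientation: [[0.186, 0.983, -0.0], [0.983, -0.186, -0.002], [-0.002, -0.0, -1.0]]
force: [-0.9, 0.0, -4.1]
grip_width: 0.201
grasp_force: 44.2
```

```bash
python3 - <<'E'
from h import *
p,d=grab_frame("top");ps,_=grab_frame("scene")
x,y=[int(v) for v in proj("scene",[.56,-.22,.1])]
cv2.imwrite("pics/end.png",np.hstack([cv2.resize(p[130:270,280:480],(400,280)),cv2.resize(ps[y-50:y+50,x-70:x+70],(392,280),interpolation=cv2.INTER_CUBIC)])[:,:,::-1])
E
python3 st.py
```

```text
19.6667 [ 0.5895 -0.2347  0.1595] [[0.1862, 0.9825, -0.0004], [0.9825, -0.1862, -0.002], [-0.002, -0.0001, -1.0]] [-26.2  30.8  60.6  93.6 -27.8  72.2  28.9] [ 0.4  0.7 -4.2] 0.20786995747766263
```

View pics/end.png

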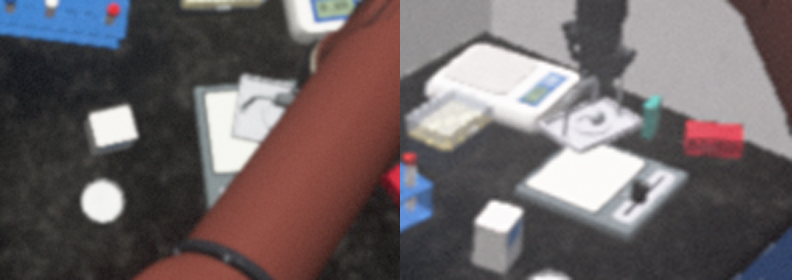

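The tray hangs level over the window with the ball in its ring (right crop about (595,118)). The dimmer is still set, and the dish and carton are where they were.

```bash
python3 -c "
from bench import job_done
print(job_done())"
```

```text
the job is handed in; nothing more can be done
None
```

The job is handed in: the dimmer line is level with the pointer to within about 1.5 mm, and the tray is held still and level about 8 cm above the middle of the window, with the ball in its pocket and the dish and carton untouched.

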